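# Clamp the crest board to its panel for gluing

## Task

Stand the long crest board in the jig's channel, upright and flat beside the panel with their ends level and its raised tab on top, and let go of it. Then take the two spring clamps off their rail, one at a time, and clip each right down over the top edge of panel and crest together, one on each shoulder beside the tab, so that they pull the crest flush against the panel. Leave the small crest board and the glue bottle where they are.

Things in the scene. Friction and masses are not known exactly. Their poses are not given: they have to be found in the camera images.
- jig: Wooden gluing jig, fixed: base 90 (x) x 240 (y) x 15 mm, spanning x -40 to 50; origin under it, z up. On it stands a fixed pine panel, x -10 to 0, 220 long in y, top edge at z 85. On its +x side is the channel for the crest: x 0 to 17, floor at z 15, closed by two dark lips (x 17 to 31, 50 long, at y +-65, flared tops to z 42). Braces on the -x side rise to z 33.
- seat (a point): Point on the jig's channel floor where the crest's origin lies when it is flush with the panel and level with its ends (jig x 6, y 0, z 15 mm). Axes as the jig's.
- left_spot (a point): Point on the jig, midway across panel and flush crest at the height of their top edges (jig x 1, y 70, z 85 mm): the middle of the stretch for one clamp (30 to 105 mm from the jig's middle).
- right_spot (a point): The same on the other side, y -70 mm: for the other clamp. Either clamp may go on either side.
- crest: Long crest board, loose pine, standing on edge: 12 mm thick (x), 220 long (y), shoulders 70 high; a middle tab 44 wide (y) rises to 104, its narrower round top to 117; 0.13 kg. Origin at the centre of its underside, z up; both faces alike. Grip the tab across the 12 mm, fingertips above the shoulders, to clear the panel (as high as the shoulders once seated).
- small_crest: A smaller crest board of the same shape and height but only 120 mm long (y), standing on the table; not needed. Origin at the centre of its underside.
- rail: Clamp rail, fixed: base 80 (x) x 190 (y) x 12 mm with an upright pine strip, x -5 to 5, 180 long (y), top edge at z 72 mm, on which both clamps are clipped. Origin under the base's centre.
- clamp_a: Spring clamp like a clothes peg, 0.11 kg, clipped on the rail, handles up. Origin on its pivot, z up, y closing direction, x along the edge; symmetric. Housing 22 x 28 mm, underside at z -6, rests on the edge when fully down. Throat 46 mm wide; round jaw pads at z -42, lowest point -47; 10 mm between them at the start, 38 when fully squeezed.
- clamp_b: The second spring clamp, the same as clamp_a.
- grip_a (a point): Point midway between the handles of clamp_a, 48 mm above its pivot: squeeze here along the clamp's y, from above. Handles are flat, 23 mm wide (x), from z 10 to 64 over the pivot, slanting outwards: 63 mm over their outsides at the top on the rail, about 17 when fully squeezed.
- grip_b (a point): The same point of clamp_b.
- clamp_a_l (a joint): Angle of each lever of clamp_a (both move alike): 0 with 10 mm between the jaws (on the rail), about 0.15 clipped on panel and crest (22 mm), 0.36 fully squeezed open (38 mm). A spring closes it: about 10 N at the handles.
- clamp_b_l (a joint): The same for clamp_b.
- glue_bottle: White bottle, 52 mm across, 130 mm tall; bystander. Origin under its centre.
Things that resemble listed ones, but are neither listed nor needed, are in the scene too. What is shaped like the crest but pink is not meant.

How it is judged:
On the way, in this order (a step that is already met when the one before it is completed fails the run):
1. the long crest stands in the jig's channel, let go, before any clamp is on it (z of crest in the frame of jig between 0.012 and 0.019 m and y of crest in the frame of jig between -0.012 and 0.012 m and angle between crest's own z axis and vertical below 0.12 rad and x of crest in the frame of jig between 0.003 and 0.014 m and contact force between the fingers and crest below 0.3 N and linear speed of crest below 0.03 m/s), for 0.2 s.
2. a first clamp is clipped over panel and crest, let go (((contact force between clamp_a and crest above 3 N and contact force between clamp_a and jig above 3 N and contact force between the fingers and clamp_a below 0.3 N and z of clamp_a in the frame of jig between 0.08 and 0.104 m and angle between clamp_a's own z axis and vertical below 0.3 rad and linear speed of clamp_a below 0.03 m/s) or (contact force between clamp_b and crest above 3 N and contact force between clamp_b and jig above 3 N and contact force between the fingers and clamp_b below 0.3 N and z of clamp_b in the frame of jig between 0.08 and 0.104 m and angle between clamp_b's own z axis and vertical below 0.3 rad and linear speed of clamp_b below 0.03 m/s))), for 0.2 s.
3. the second clamp is clipped on too, let go (contact force between each of clamp_a, clamp_b and crest above 3 N and contact force between each of clamp_a, clamp_b and jig above 3 N and contact force between the fingers and clamp_a below 0.3 N and z of clamp_a in the frame of jig between 0.08 and 0.104 m and angle between each of clamp_a, clamp_b's own z axis and vertical below 0.3 rad and linear speed of each of clamp_a, clamp_b below 0.03 m/s and contact force between the fingers and clamp_b below 0.3 N and z of clamp_b in the frame of jig between 0.08 and 0.104 m), for 0.2 s.
At the end, for the whole second after the job is handed in: Crest on the channel floor (4 mm), upright, flush with the panel (3 mm), ends level (12 mm). Each clamp let go, at rest, pressing over 3 N on crest and on panel, pivot at most 19 mm above the edges, leaning under 0.3 rad, one each side, 30 to 105 mm from the middle (all of step 3 and z of crest in the frame of jig between 0.012 and 0.019 m and y of crest in the frame of jig between -0.012 and 0.012 m and angle between crest's own z axis and vertical below 0.12 rad and x of crest in the frame of jig between 0.003 and 0.009 m and angle between the x axis of crest and the x axis of jig, either way round below 0.06 rad and angle between crest's own z axis and vertical below 0.06 rad and ((y of clamp_a in the frame of jig between 0.03 and 0.105 m and y of clamp_b in the frame of jig between -0.105 and -0.03 m) or (y of clamp_a in the frame of jig between -0.105 and -0.03 m and y of clamp_b in the frame of jig between 0.03 and 0.105 m)) and linear speed of crest below 0.03 m/s); the robot touches nothing.
It fails at once if the small crest board is moved by more than 30 mm (distance of small_crest from where it was at the start of the episode above 0.03 m).
It fails at once if the glue bottle is moved by more than 30 mm (distance of glue_bottle from where it was at the start of the episode above 0.03 m).
It also fails if it takes over 67 s, if anything falls off the work surface, if the arm or the gripper's body presses on something with over 40 N, if the wrist force passes 120 N, or if a joint passes its speed limit or range.

## Robot

A 7-joint arm with a two-finger parallel gripper is mounted at the origin on the work surface. World frame = base frame: x ahead of the robot, y to its left, z up, the work surface at z = 0. Lengths are in m, angles in rad, forces in N, time in s.
With the tool pointing down it reaches from about 0.4 to 0.85 m from the base axis. Payload 10.4 kg.
Tool frame: the origin (TCP) lies midway between the tips of the shut fingers; the grasp point (between the pads) lies 19 mm behind it (manip.pinch_z is the distance from the TCP to the grasp point, in m); y points along the fingers, x is the direction in which the jaws open and shut, and the axes are right-handed (so a half turn about y gives the same grasp; the last joint's range is limited). The gripper opens to 85 mm and grips with 20 to 120 N. Pads are 22 mm wide; open, the fingers measure 114 mm over their backs; the gripper's body (76 mm by 85 mm) begins 54 mm behind the grasp point. The pads swing forward as they close: fully open they stand 13 mm farther back than shut.
Start: joints at [1.216, 0.332, -0.065, 1.46, 0.022, 1.35, -0.088], TCP at [0.204, -0.591, 0.231] pointing down, gripper open.
Joint ranges: [-2.6, 2.6], [-0.5, 2.12], [-1.47, 1.34], [0.16, 2.42], [-1.27, 4.41], [0.06, 2.06], [-2.6, 2.6]. Speed limits (rad/s): [2.22, 2.22, 2.79, 2.79, 3.14, 3.14, 3.14].

## Interface

Orientations are given as a unit quaternion [x, y, z, w].
In Python, from workcell import manip gives the robot as it stands.
- The arm moves only by the shell command python3 -m pendant 'ROWS' [OPENING] [FORCE]. ROWS is a JSON object of lists of equal length, an entry for each row: "offset": the shift along the tool's x, y, z scaled (see below), a list of three; "turn": the turn, a rotation vector about the tool's x, y, z scaled (see below), a list of three. A call has 1 to 12 rows; each row is the pose to reach, as a shift and turn from the pose measured when the call began, along the tool's axes at that moment; what a row does not reach only later rows make up. The controller multiplies each number of a shift by 200 mm and each number of a turn by 45 degrees. A row lasts 1/8 s, in which the tool goes at most 62.5 mm and 10.7 degrees, less where a joint would pass 70% of its speed; a pose out of reach is approached as far as the arm can. A call with a number of a shift or a turn outside -1 to 1 is refused whole. A call with a gripper value outside its range is refused whole. OPENING is the opening in per cent of the stroke, from 0 (shut) to 100 (fully open), set as the call begins (- or left out, the last holds). The fingers move at their own pace and stop on an object; FORCE is the grip in N (left out, the last holds). Time passes only in rows, so rows that repeat a pose let the fingers close. It gives the time, the measured TCP pose, the force and the opening at its end, in the units of the state.
- manip.get_obs(): the state, without advancing time (a new reading comes with each control period).
- manip.camera(name): name is "scene" or "top" or "wrist"; returns (picture, depth): 384x512x3 uint8, red, green, blue; 384x512 float32, m along the optical axis (not along the pixel's ray), 0 where there is no reading.
- manip.camera_model(name): a dict with "intrinsics" (3x3 intrinsics, pixels), "R" (3x3) and "t" (3): a world point X has camera coordinates R X + t; the wrist camera has in their place "tool_from_camera" (4x4, takes a point from camera to tool coordinates, whose origin is the TCP and whose axes are the tool frame's). Camera axes: x right, y down, z forward; pixel columns grow to the right and rows downward; lengths in m; the calibration is good to about 2 mm. A picture is of the moment at which its call begins: read the wrist's pose just before it. camera_model takes no time and is no camera call.
- manip.hand_in(): hands the job in, once; it reports no verdict.
The state is a dict: "clock": time; "joint_pos": joint angles; "joint_velocities": joint speeds; "tau": joint torques, N m; "position": TCP position; "ee_rot": TCP orientation; "ft_force": force on the tool from outside, world axes, zero at the start; "torque": the same for the moment, N m; "grip_width": opening from 0.0 (shut) to 1.0 (fully open).
Only numpy, scipy, OpenCV 4.12 (cv2) and the standard library are available. Lean on these libraries where they do the work, as an engineer would, in place of code of your own. Each camera call takes 0.05 s, during which the arm holds its last target. There are 200 camera calls.

## Working session

There is one attempt and no reset: what is moved stays moved. The work goes in short steps, Python scripts to look and compute and a shell command to move; the robot and the scene stay as the last step left them, time stands still between calls to the robot, and variables do not carry over. Pictures are saved under pics/ and viewed, about 8 in all and at most 12, crops included, and the job is handed in when it is done.

```bash
mkdir -p pics; cat > h.py <<'E'
from workcell import manip
import numpy as np, cv2
from scipy.spatial.transform import Rotation as Rt
def snap(n):
    o=manip.get_obs(); im,d=manip.camera(n); m=manip.camera_model(n); K=np.array(m["intrinsics"])
    if n=="wrist":
        T=np.array(m["tool_from_camera"]); R=Rt.from_quat(o["ee_rot"]).as_matrix()
        Rc=R@T[:3,:3]; c=R@T[:3,3]+np.array(o["position"])
    else:
        Rc=np.array(m["R"]).T; c=-Rc@np.array(m["t"])
    return im,d,K,Rc,c
def cloud(s):
    im,d,K,Rc,c=s; v,u=np.mgrid[:d.shape[0],:d.shape[1]]
    P=np.stack([(u-K[0,2])/K[0,0]*d,(v-K[1,2])/K[1,1]*d,d],-1)@Rc.T+c
    P[d<=0]=np.nan; return P
def ray(s,u,v,z):
    im,d,K,Rc,c=s; r=Rc@np.array([(u-K[0,2])/K[0,0],(v-K[1,2])/K[1,1],1]); return c+r*(z-c[2])/r[2]
def tool(dw):  # world shift -> offset units
    o=manip.get_obs(); return np.round(Rt.from_quat(o["ee_rot"]).as_matrix().T@np.array(dw)/0.2,4)
def st():
    o=manip.get_obs(); R=Rt.from_quat(o["ee_rot"]).as_matrix()
    print("t",round(o["clock"],2),"p",np.round(o["position"],4),"x",np.round(R[:,0],3),"z",np.round(R[:,2],3),"f",np.round(o["ft_force"],1),"g",round(o["grip_width"],3))
E
python3 - <<'E'
from h import *
st()
for n in("scene","top"):
    s=snap(n); P=cloud(s); np.savez("%s0.npz"%n,im=s[0],d=s[1],P=P)
    cv2.imwrite(f"pics/{n}0.png",cv2.resize(s[0][:,:,::-1],(800,600),interpolation=cv2.INTER_CUBIC)); print(n,s[4],np.round(s[3],2).tolist())
E
```

```text
t 0.0 p [ 0.2035 -0.5905  0.2305] x [ 0.326 -0.945 -0.001] z [ 0.945  0.326 -0.   ] f [ 0.3 -0.2  0.7] g 1.0
scene [1.20772599 0.54500616 0.85938373] [[-0.59, 0.51, -0.63], [0.81, 0.39, -0.44], [0.02, -0.76, -0.64]]
top [0.34682135 0.01603108 1.31154564] [[-0.02, -0.99, 0.11], [-1.0, 0.02, 0.01], [-0.01, -0.11, -0.99]]
```

View pics/scene0.png

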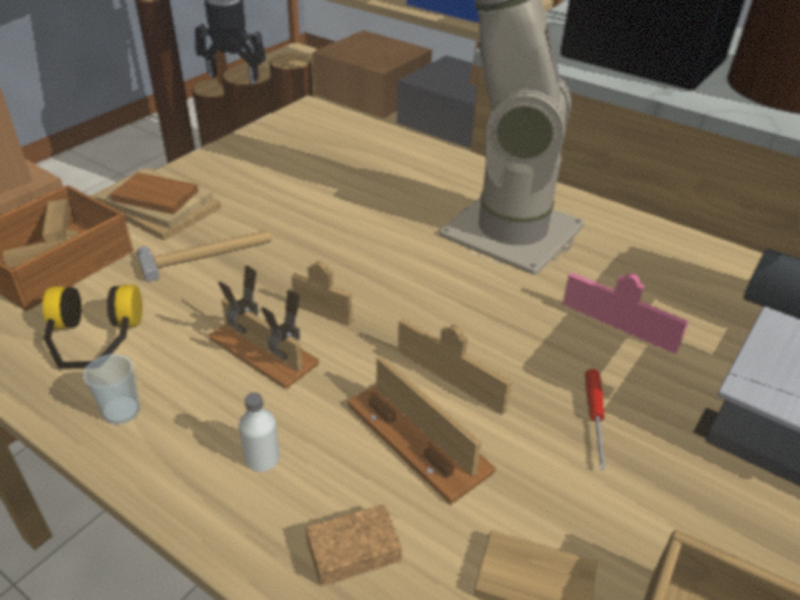

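View pics/top0.png

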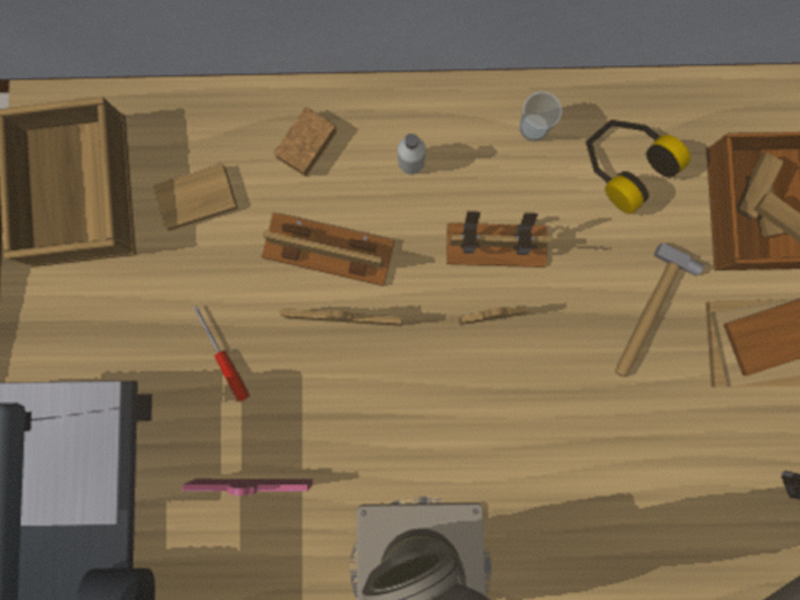

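The scene view shows two tan crests: the long one at (450,365) and the shorter one at (320,290). It also shows a pink decoy (625,310), the rail with clamps (260,330) and the jig (420,430). In the top view these sit at long (340,317), small (492,312), jig (328,248) and rail (497,243). I'll measure them next and enlarge the jig and crests.

```bash
python3 - <<'E'
from h import *
a=np.load("top0.npz"); P=a["P"]; b=np.load("scene0.npz"); Q=b["P"]
A=np.vstack([P.reshape(-1,3),Q.reshape(-1,3)]); A=A[~np.isnan(A[:,0])]
def rect(p,name):
    r=cv2.minAreaRect((p[:,:2]*1000).astype(np.float32)); print(name,len(p),"c",np.round(r[0],1),"sz",np.round(r[1],1),"ang",round(r[2],2),"z",np.round(np.percentile(p[:,2],[2,50,98]),4))
T=P[~np.isnan(P[...,0])]
top=P.copy()
z=top[...,2]
def pix(u,v): return np.round(P[int(v*.64),int(u*.64)],3)
for n,u,v in [("jig",330,240),("long",340,317),("small",492,312),("rail",497,262),("bottle",411,143)]: print(n,pix(u,v))
mask=((z>.03)&(z<.2)).astype(np.uint8)
n,l,s,c=cv2.connectedComponentsWithStats(mask)
for i in range(1,n):
    if s[i,4]>40: rect(P[l==i],"comp@%d,%d"%tuple(c[i]/.64))
im=a["im"][:,:,::-1]
crop=cv2.resize(im[130:215,160:360],(800,340),interpolation=cv2.INTER_CUBIC)
sc=b["im"][:,:,::-1][150:325,130:330]
cv2.imwrite("pics/crop1.png",np.vstack([crop[:,:800],cv2.resize(sc,(800,700),interpolation=cv2.INTER_CUBIC)[:260]*0])[:340])
sc=cv2.resize(sc,(297,260)); cv2.imwrite("pics/crop1.png",np.vstack([crop,np.hstack([cv2.resize(b["im"][:,:,::-1][225:325,215:325],(286,260),interpolation=cv2.INTER_CUBIC),cv2.resize(b["im"][:,:,::-1][160:265,130:340],(514,260),interpolation=cv2.INTER_CUBIC)])]))
E
```

```text
jig [0.611 0.16  0.014]
long [0.456 0.134 0.114]
small [ 0.459 -0.13   0.11 ]
rail [ 0.564 -0.157  0.009]
bottle [0.757 0.003 0.135]
comp@541,111 454 c [ 829.7 -238. ] sz [70.2 70.7] ang 68.78 z [0.0324 0.07   0.093 ]
comp@59,178 4177 c [721.4 647.3] sz [282.9 203. ] ang 5.76 z [0.0323 0.0817 0.1033]
comp@304,138 821 c [803.7 204.5] sz [ 71.7 110.9] ang 55.1 z [0.0305 0.0351 0.0402]
comp@667,150 552 c [ 774.5 -462.8] sz [128.6  44.3] ang 40.73 z [0.0309 0.0623 0.0773]
comp@411,151 338 c [761.1   1.8] sz [49.9 44.9] ang 88.59 z [0.0334 0.0888 0.132 ]
comp@752,196 2792 c [ 660.5 -647.1] sz [162.8 242. ] ang 89.21 z [0.0327 0.0637 0.0915]
comp@624,187 541 c [ 705.2 -383.7] sz [122.9  47.3] ang 40.44 z [0.0323 0.0631 0.0773]
comp@500,234 788 c [ 597.2 -156.9] sz [178.9  61.8] ang 87.55 z [0.0338 0.0819 0.1437]
comp@295,228 82 c [629.  222.7] sz [49.8 14.7] ang 75.39 z [0.0309 0.0379 0.0457]
comp@323,250 609 c [574.8 168.3] sz [218.6  32.8] ang 75.95 z [0.0309 0.0749 0.0883]
comp@362,243 83 c [597.4  96.3] sz [49.7 14.6] ang 76.05 z [0.0301 0.0371 0.0448]
comp@760,340 2439 c [ 402.8 -637. ] sz [140.1 157.3] ang 8.32 z [0.0314 0.0508 0.0576]
comp@493,312 240 c [ 460.5 -141.1] sz [ 12.5 118.8] ang 8.36 z [0.0379 0.0713 0.1175]
comp@341,315 430 c [460.9 134.4] sz [218.7  12.3] ang 85.14 z [0.0344 0.0698 0.1164]
comp@78,491 10366 c [160.  592.9] sz [385.  247.8] ang 0.69 z [0.0392 0.1187 0.1329]
comp@246,485 576 c [161.6 304.2] sz [219.2  13. ] ang 89.26 z [0.0311 0.0691 0.1162]
comp@417,550 746 c [52.6 -2.1] sz [163.8  79.2] ang 80.7 z [0.0329 0.1249 0.1963]
```

View pics/crop1.png

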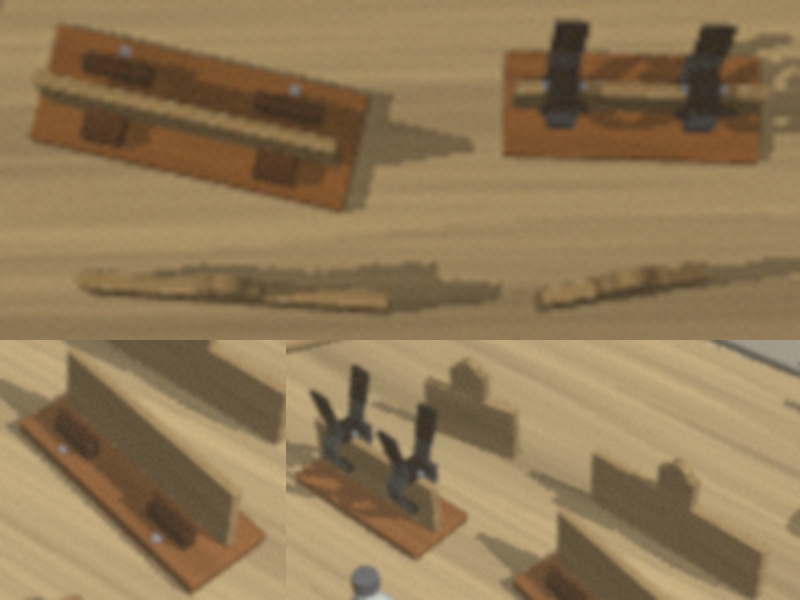

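The long crest is confirmed: 219 mm at (0.461, 0.134), yaw -4.9°, against 119 mm for the small one. The lips are 50×14.6 mm, reach z 0.045 and lie on the world +x side, so the jig's x axis has yaw -14.0° and its origin is about (0.590, 0.165). I'll move toward the crest.

```bash
python3 -m pendant '{"offset":[[-0.2,0,0.23],[-0.42,0,0.46],[-0.63,0,0.7],[-0.84,0,0.93],[-0.84,0,0.93],[-0.84,0,0.93]],"turn":[[0,-0.18,0],[0,-0.36,0],[0,-0.55,0],[0,-0.733,0],[0,-0.733,0],[0,-0.733,0]]}' 100 30
python3 - <<'E'
from h import *
st()
# next leg: to midpoint
o=manip.get_obs(); print(tool(np.array([0.40,-0.12,0.235])-o["position"]))
a=np.load("top0.npz"); b=np.load("scene0.npz")
for N,D in(("top",a),("scene",b)):
    P=D["P"];p=P.reshape(-1,3)
    m=(p[:,0]>.53)&(p[:,0]<.68)&(p[:,1]>-.27)&(p[:,1]<-.06)
    for lo,hi in((.068,.078),(.092,.115),(.115,.15)):
        q=p[m&(p[:,2]>lo)&(p[:,2]<hi)]
        for f,qq in(("L",q[q[:,1]>-.155]),("R",q[q[:,1]<=-.155])):
            if len(qq)>5:
                r=cv2.minAreaRect((qq[:,:2]*1000).astype(np.float32)); print(N,lo,f,len(qq),np.round(qq.mean(0),4),"rect",np.round(r[0],1),np.round(r[1],1),round(r[2],1))
    q=p[m&(p[:,2]>.006)&(p[:,2]<.018)]
    r=cv2.minAreaRect((q[:,:2]*1000).astype(np.float32)); print("base",np.round(r[0],1),np.round(r[1],1),round(r[2],1))
E
```

```text
clock: 0.85
position: [0.3242, -0.3714, 0.2307]
ee_rot: [-0.668, 0.231, -0.23, 0.669]
ft_force: [0.0, -0.1, 0.3]
grip_width: 1.002
t 0.85 p [ 0.3242 -0.3714  0.2307] x [ 0.788 -0.616 -0.001] z [0.616 0.788 0.   ] f [ 0.  -0.1  0.3] g 1.002
[-0.4763 -0.0205  1.2235]
top 0.068 L 96 [ 0.5943 -0.113   0.073 ] rect [ 588.8 -110.8] [87.6 31.3] 87.0
top 0.068 R 98 [ 0.5919 -0.2009  0.0724] rect [ 591.9 -199.3] [87.9 48.3] 66.8
top 0.092 L 30 [ 0.6175 -0.1014  0.1034] rect [ 616.8 -101.8] [ 6.9 20.8] 2.3
top 0.092 R 32 [ 0.612  -0.1995  0.1039] rect [ 597.4 -199.2] [21.4 37.4] 87.1
top 0.115 L 86 [ 0.608  -0.1007  0.1333] rect [ 599.8 -100.7] [23.6 61.3] 87.3
top 0.115 R 87 [ 0.6025 -0.1985  0.1338] rect [ 595.4 -198.9] [23.8 62. ] 87.0
base [ 610.  -165.8] [206.7 127.5] 89.0
scene 0.068 L 104 [ 0.6079 -0.1021  0.072 ] rect [ 601.2 -109.5] [68.3 62.3] 46.0
scene 0.068 R 82 [ 0.6032 -0.1933  0.0722] rect [ 599.5 -200. ] [49.1 73.1] 29.4
scene 0.092 L 97 [ 0.596  -0.0986  0.1042] rect [ 601.9 -100.8] [25.3 48.1] 88.1
scene 0.092 R 92 [ 0.592  -0.1962  0.104 ] rect [ 596.2 -198.7] [25.2 50.2] 87.7
scene 0.115 L 143 [ 0.5972 -0.0981  0.13  ] rect [600.3 -99.3] [26.1 64.3] 87.1
scene 0.115 R 130 [ 0.592  -0.1964  0.1302] rect [ 596.1 -198.5] [27.2 65.6] 89.4
base [ 598.5 -156.6] [191.3  82. ] 87.1
```

```bash
python3 -m pendant '{"offset":[[-0.1,0,0.24],[-0.2,0,0.48],[-0.3,0,0.72],[-0.36,0,0.96],[-0.36,0,0.96],[-0.36,0,0.96]],"turn":[[0,-0.18,0],[0,-0.36,0],[0,-0.55,0],[0,-0.736,0],[0,-0.736,0],[0,-0.736,0]]}' 50
python3 - <<'E'
from h import *
st(); print(tool(np.array([0.461,0.1344,0.235])-manip.get_obs()["position"]))
E
```

```text
clock: 1.6
position: [0.3854, -0.1774, 0.2307]
ee_rot: [-0.706, 0.032, -0.031, 0.707]
ft_force: [-0.7, -0.0, 0.1]
grip_width: 0.5
t 1.6 p [ 0.3854 -0.1774  0.2307] x [ 0.996 -0.089 -0.001] z [0.089 0.996 0.001] f [-0.7 -0.   0.1] g 0.5
[ 0.2373 -0.0201  1.5867]
```

```bash
python3 -m pendant '{"offset":[[0.05,0,0.24],[0.1,0,0.48],[0.15,0,0.72],[0.18,0,0.95],[0.18,0,0.95]],"turn":[[0,0,0],[0,0,0],[0,0,0],[0,0,0],[0,0,0]]}'
python3 -m pendant '{"offset":[[0.03,0,0.25],[0.05,0,0.5],[0.057,0,0.635],[0.057,0,0.635],[0.057,0,0.635]],"turn":[[0,0,0],[0,0,0],[0,0,0],[0,0,0],[0,0,0]]}'
python3 - <<'E'
from h import *
st(); s=snap("wrist"); P=cloud(s); np.savez("w1.npz",im=s[0],P=P,d=s[1])
p=P.reshape(-1,3); p=p[(p[:,2]>.04)&(p[:,2]<.13)&(abs(p[:,0]-.461)<.045)&(abs(p[:,1]-.134)<.13)]
for lo,hi in((.04,.08),(.085,.13)):
    q=p[(p[:,2]>lo)&(p[:,2]<hi)]
    if len(q)>9:
        r=cv2.minAreaRect((q[:,:2]*1000).astype(np.float32)); print(len(q),np.round(r[0],1),np.round(r[1],1),round(r[2],1),q[:,2].max())
print(tool(np.array([0.461,0.1344,0.074])-manip.get_obs()["position"]))
cv2.imwrite("pics/w1.png",s[0][:,:,::-1])
E
```

```text
clock: 2.22
position: [0.4388, 0.01, 0.2309]
ee_rot: [-0.706, 0.032, -0.031, 0.707]
ft_force: [-0.6, -1.1, 0.9]
grip_width: 0.505
clock: 2.85
position: [0.4618, 0.1329, 0.2308]
ee_rot: [-0.706, 0.033, -0.032, 0.707]
ft_force: [0.0, 0.3, -0.6]
grip_width: 0.5
t 2.85 p [0.4618 0.1329 0.2308] x [ 0.996 -0.092 -0.002] z [0.092 0.996 0.001] f [ 0.   0.3 -0.6] g 0.5
2174 [458.1 134. ] [219.6  11.6] 84.9 0.07997960531244419
789 [458.5 134.1] [44.5 11.9] 85.1 0.1182510500814355
[-0.0031  0.7844  0.0056]
```

View pics/w1.png

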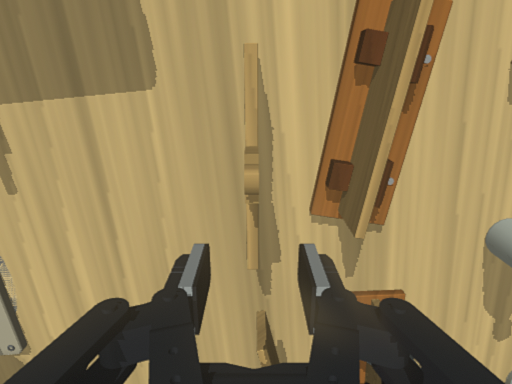

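The wrist view shows the crest tab at (252,180), centred between the fingertips (209 and 300 px), with the jig to its right. The wrist cloud gives (0.4583, 0.134), so I'll shift -2.5 mm in x, descend and grip.

```bash
python3 -m pendant '{"offset":[[-0.014,0.2,0.003],[-0.014,0.4,0.004],[-0.014,0.6,0.006],[-0.014,0.72,0.006],[-0.014,0.784,0.006],[-0.014,0.784,0.006],[-0.014,0.784,0.006]],"turn":[[0,0,0],[0,0,0],[0,0,0],[0,0,0],[0,0,0],[0,0,0],[0,0,0]]}' 50
python3 -m pendant '{"offset":[[0,0,0],[0,0,0],[0,0,0],[0,0,0],[0,0,0],[0,0,0]],"turn":[[0,0,0],[0,0,0],[0,0,0],[0,0,0],[0,0,0],[0,0,0]]}' 0 40
python3 - <<'E'
from h import *
st()
P=np.load("w1.npz")["P"]; p=P.reshape(-1,3); p=p[~np.isnan(p[:,0])]
# jig in wrist cloud
X=np.array([.970,-.2425]);Y=np.array([.2425,.970]);O=np.array([.5899,.1653])
L=np.c_[(p[:,:2]-O)@X,(p[:,:2]-O)@Y]
k=(abs(L[:,0])<.06)&(abs(L[:,1])<.13)
for n,m in(("panel top",k&(p[:,2]>.078)&(p[:,2]<.09)&(L[:,0]>-.03)&(L[:,0]<.012)),("lips",k&(p[:,2]>.035)&(p[:,2]<.05)&(L[:,0]>.008))):
    q=p[m]; l=L[m]
    if len(q)<5: continue
    if n=="lips":
        for s in(1,-1):
            qq=q[l[:,1]*s>0]
            if len(qq)>5:
                r=cv2.minAreaRect((qq[:,:2]*1000).astype(np.float32)); print(n,len(qq),np.round(r[0],1),np.round(r[1],1),round(r[2],1))
    else:
        r=cv2.minAreaRect((q[:,:2]*1000).astype(np.float32)); print(n,len(q),np.round(r[0],1),np.round(r[1],1),round(r[2],1),np.round(l.mean(0),4),q[:,2].mean())
E
```

```text
clock: 3.78
position: [0.4596, 0.1345, 0.0751]
ee_rot: [-0.706, 0.033, -0.033, 0.707]
ft_force: [0.2, -0.3, 0.6]
grip_width: 0.502
clock: 4.53
position: [0.4602, 0.1345, 0.0759]
ee_rot: [-0.706, 0.032, -0.033, 0.707]
ft_force: [-1.8, -1.2, 8.2]
grip_width: 0.134
t 4.53 p [0.4602 0.1345 0.0759] x [ 0.996 -0.093  0.001] z [0.093 0.996 0.001] f [-1.8 -1.2  8.2] g 0.134
panel top 3501 [581.5 159.9] [207.6  11.3] 75.9 [-0.0079  0.004 ] 0.08457022939537
lips 432 [627.  221.7] [49.8  9.2] 77.3
lips 301 [596.   95.6] [49.7  9.5] 75.2
```

```bash
python3 -m pendant '{"offset":[[0,-0.1,0],[0,-0.25,0],[0,-0.4,0],[0,-0.55,0],[0.15,-0.57,0.04],[0.3,-0.57,0.09],[0.45,-0.57,0.14],[0.6,-0.57,0.18],[0.669,-0.57,0.208],[0.669,-0.57,0.208],[0.669,-0.57,0.208],[0.669,-0.57,0.208]],"turn":[[0,0,0],[0,0,0],[0,0,0],[0,0,0],[0,0.05,0],[0,0.1,0],[0,0.15,0],[0,0.194,0],[0,0.194,0],[0,0.194,0],[0,0.194,0],[0,0.194,0]]}'
cat > rel.py <<'E'
from h import *
import sys
st()
X=np.array([.970,-.2425]);Y=np.array([.2425,.970])
for n in("wrist","top","scene"):
    s=snap(n); P=cloud(s); p=P.reshape(-1,3); p=p[~np.isnan(p[:,0])]; O=np.array([.5885,.1657])
    L=np.c_[(p[:,:2]-O)@X,(p[:,:2]-O)@Y,p[:,2]]
    L=L[(abs(L[:,0])<.06)&(abs(L[:,1])<.13)]
    tz=float(sys.argv[1])
    for nm,lo,hi,x0,x1 in(("panel",.08,.09,-.02,.004),("lip",.036,.05,.012,.045),("crest top",tz-.006,tz+.008,-.02,.03)):
        q=L[(L[:,2]>lo)&(L[:,2]<hi)&(L[:,0]>x0)&(L[:,0]<x1)]
        if len(q)>20:
            r=cv2.minAreaRect((q[:,:2]*1000).astype(np.float32)); print(n,nm,len(q),"med",np.round(np.median(q,0)*1000,1),"rect",np.round(r[0],1),np.round(r[1],1),round(r[2],1),"xpct",np.round(np.percentile(q[:,0],[3,97])*1000,1),"ypct",np.round(np.percentile(q[:,1],[1,99])*1000,1))
    cv2.imwrite(f"pics/{n}_{sys.argv[2]}.png",s[0][:,:,::-1])
E
python3 rel.py 0.183 hover
```

```text
clock: 6.02
position: [0.5967, 0.1632, 0.1903]
ee_rot: [-0.701, 0.086, -0.087, 0.702]
ft_force: [0.7, 0.0, -0.8]
grip_width: 0.138
t 6.03 p [0.5967 0.1632 0.1903] x [ 0.97  -0.243  0.001] z [0.243 0.97  0.001] f [ 0.7  0.  -0.8] g 0.138
wrist panel 2001 med [-6.3 42.6 85.4] rect [-6.2 30.2] [156.4   7.8] 89.9 xpct [-9.8 -2.7] ypct [-44.8 107.5]
wrist lip 638 med [22.9 58.  41.4] rect [23.2  9. ] [  6.9 158.3] 0.3 xpct [19.6 26. ] ypct [-67.9  88.1]
wrist crest top 6344 med [  7.7  64.5 184.7] rect [ 7.8 14.7] [ 12. 188.] 0.1 xpct [ 2.  13.3] ypct [-75.5 107.9]
top panel 26 med [-3.4 99.6 85.1] rect [-3.  97.3] [22.1 10. ] 85.6 xpct [-7.7  2.1] ypct [ 86.7 108.1]
top crest top 23 med [  7.  103.4 183.2] rect [  7.1 103.1] [16.9  9.2] 58.0 xpct [ 3.5 14.1] ypct [ 93.9 108.9]
scene panel 243 med [-0.9 20.5 82.2] rect [-1.8  1.8] [ 11.5 218.4] 0.5 xpct [-5.2  2.6] ypct [-105.1  109.6]
scene lip 71 med [25.9 45.8 38.7] rect [25.3  0.5] [180.4   7.1] 89.9 xpct [22.9 28.5] ypct [-88.8  89.3]
scene crest top 426 med [ 12.3  31.  181.7] rect [12.3  1.6] [ 18.9 218.5] 0.6 xpct [ 4.  16.6] ypct [-105.4  109.9]
```

View pics/wrist_hover.png

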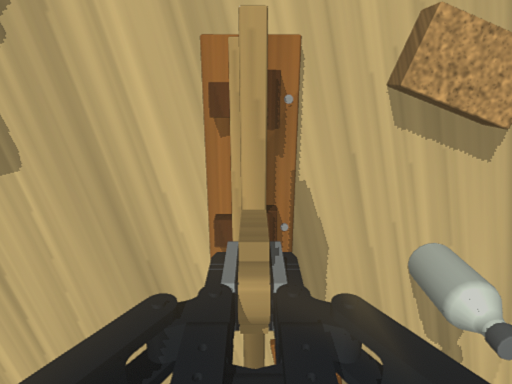

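All views agree: the held crest is at jig x ≈ 9.0, its ends are level with the panel to under 1 mm, and the yaw matches within 0.5°. Lowering.

```bash
python3 -m pendant '{"offset":[[-0.0025,0.08,0],[-0.0025,0.16,0],[-0.0025,0.24,0],[-0.0025,0.32,0],[-0.0025,0.34,0],[-0.0025,0.34,0]],"turn":[[0,0,0],[0,0,0],[0,0,0],[0,0,0],[0,0,0],[0,0,0]]}'
python3 rel.py 0.115 mid
```

```text
clock: 6.92
position: [0.5966, 0.1635, 0.1222]
ee_rot: [-0.701, 0.086, -0.087, 0.702]
ft_force: [-0.6, 0.5, -1.6]
grip_width: 0.136
t 6.92 p [0.5966 0.1635 0.1222] x [ 0.97  -0.243  0.001] z [0.243 0.97  0.001] f [-0.6  0.5 -1.6] g 0.136
wrist panel 4407 med [-4.8 53.3 85.4] rect [-5. -1.] [219.4  10.1] 90.0 xpct [-9.6 -0.2] ypct [-105.   107.7]
wrist lip 977 med [22.  65.3 40.9] rect [21.7 63.8] [49.5  9.1] 89.9 xpct [18.2 26. ] ypct [39.5 88.4]
wrist crest top 6344 med [  7.5  64.8 116.6] rect [ 7.5 15.1] [ 12.1 188.2] 0.1 xpct [ 1.8 13.1] ypct [-75.3 108.1]
top panel 43 med [-3.3 95.  84.5] rect [-2.  92.6] [34.6 11.7] 89.1 xpct [-7.7  3.7] ypct [ 76.3 109.5]
top crest top 30 med [  7.  101.2 116.2] rect [ 8.8 97.8] [22.6 11.3] 86.2 xpct [ 3.4 14.6] ypct [ 87.6 109.4]
scene lip 164 med [16.1  7.6 45.4] rect [21.2  1.6] [ 16.4 217.9] 0.1 xpct [13.6 27.7] ypct [-101.2  107.5]
scene crest top 375 med [ 12.6  40.2 114.2] rect [11.9  0.1] [ 17.5 222. ] 0.6 xpct [ 4.1 16.8] ypct [-106.7  110.5]
```

```bash
python3 -m pendant '{"offset":[[0.003,0.04,0],[0.003,0.08,0],[0.003,0.11,0],[0.003,0.13,0],[0.003,0.145,0],[0.003,0.155,0],[0.003,0.155,0],[0.003,0.155,0]],"turn":[[0,0,0],[0,0,0],[0,0,0],[0,0,0],[0,0,0],[0,0,0],[0,0,0],[0,0,0]]}'
python3 rel.py 0.085 low
```

```text
clock: 8.07
position: [0.5977, 0.1635, 0.0922]
ee_rot: [-0.701, 0.086, -0.087, 0.702]
ft_force: [-0.8, 0.7, -1.6]
grip_width: 0.134
t 8.07 p [0.5977 0.1635 0.0922] x [ 0.97  -0.243  0.003] z [0.243 0.97  0.002] f [-0.8  0.7 -1.6] g 0.134
wrist panel 6295 med [-4.  62.6 85.4] rect [-3.1 15.8] [ 14.1 186.8] 0.0 xpct [-9.5  3.6] ypct [-71.2 108.1]
wrist lip 1275 med [22.1 65.2 41.1] rect [22.8 -1.1] [  9.  179.8] 0.7 xpct [18.3 25.9] ypct [39.3 88.3]
wrist crest top 11932 med [ 3.3 63.7 86. ] rect [ 2.3 15.4] [ 24.8 187.9] 0.1 xpct [-9.2 13.9] ypct [-73.9 108.3]
top panel 46 med [-3.2 90.3 85. ] rect [-2.9 89.6] [41.1 11. ] 89.9 xpct [-8.2  2.1] ypct [ 70.6 109.5]
top crest top 78 med [ 0.1 96.4 85.4] rect [-2.4 93.2] [45.9 21.9] 58.4 xpct [-8.1 14.6] ypct [ 71.7 110.1]
scene panel 176 med [-2.5 57.1 82.5] rect [-2.6  0.3] [ 12.2 217.7] 0.2 xpct [-8.   2.7] ypct [-106.7  108.9]
scene lip 334 med [16.3 18.  41.2] rect [21.3  2.3] [ 16.2 218.9] 0.6 xpct [14.2 27.4] ypct [-103.3  110.6]
scene crest top 537 med [ 8.9 49.4 83. ] rect [7.3 1.8] [ 32.5 221.5] 0.3 xpct [-7.5 17.4] ypct [-107.9  110.6]
```

```bash
python3 -m pendant '{"offset":[[0,0.006,0],[-0.008,0.01,0],[-0.01,0.01,0],[-0.01,0.01,0]],"turn":[[0,0,0],[0,0,0],[0,0,0],[0,0,0]]}'; python3 -m pendant '{"offset":[[0,0,0],[0,0,0],[0,0,0]],"turn":[[0,0,0],[0,0,0],[0,0,0]]}' 35
python3 rel.py 0.132 rel
```

```text
clock: 8.72
position: [0.5967, 0.1639, 0.091]
ee_rot: [-0.701, 0.085, -0.088, 0.702]
ft_force: [2.9, -1.0, 6.2]
grip_width: 0.133
clock: 9.1
position: [0.5963, 0.1639, 0.0906]
ee_rot: [-0.701, 0.085, -0.088, 0.702]
ft_force: [-0.2, -0.1, 0.8]
grip_width: 0.351
t 9.1 p [0.5963 0.1639 0.0906] x [ 0.97  -0.243  0.004] z [0.243 0.97  0.002] f [-0.2 -0.1  0.8] g 0.351
wrist panel 8720 med [-3.9 49.4 85.4] rect [-3.2 16.7] [186.5  14.1] 89.9 xpct [-9.5  3.5] ypct [-71.5 108. ]
wrist lip 1930 med [22.2 52.9 41.2] rect [22.5 -1.5] [  9.4 180.7] 0.6 xpct [18.5 25.9] ypct [-89.7  88.3]
wrist crest top 3391 med [  7.    5.9 130.9] rect [ 4.9 -0.1] [26.6 49.9] 89.1 xpct [-17.2  28.1] ypct [-11.5  12.1]
top panel 45 med [-3.5 93.4 84.4] rect [-2.6 90.9] [37.2 11.3] 85.9 xpct [-8.2  3.3] ypct [ 74.  108.8]
scene panel 189 med [-2.3 61.5 82.3] rect [-2.6  1. ] [219.9  13. ] 89.9 xpct [-8.7  3.3] ypct [-107.8  110.2]
scene lip 350 med [15.4 20.6 41.1] rect [20.8  2.3] [ 16.3 219.2] 0.3 xpct [13.2 27.1] ypct [-104.9  110.3]
scene crest top 84 med [ -6.4   5.4 131.3] rect [5.  1.1] [24.6 47.9] 87.3 xpct [-18.   27.3] ypct [-10.2  13.7]
```

The crest is standing on the floor and released, with its tab top at z≈0.131 and its ends level. Now to the near clamp at (0.600, -0.1005).

```bash
python3 -m pendant '{"offset":[[0,-0.2,0],[0,-0.45,0],[0,-0.68,0],[0.1,-0.68,-0.2],[0.2,-0.68,-0.45],[0.27,-0.68,-0.7],[0.34,-0.68,-0.95],[0.34,-0.68,-0.95],[0.34,-0.68,-0.95]],"turn":[[0,0,0],[0,0,0],[0,0,0],[0,-0.1,0],[0,-0.2,0],[0,-0.25,0],[0,-0.25,0],[0,-0.25,0],[0,-0.25,0]]}' 100
cat > clampview.py <<'E'
from h import *
import sys
st(); s=snap("wrist"); P=cloud(s); p=P.reshape(-1,3)
cx,cy=float(sys.argv[1]),float(sys.argv[2])
p=p[(abs(p[:,0]-cx)<.06)&(abs(p[:,1]-cy)<.04)&(p[:,2]<.155)&(p[:,2]>.06)]
for lo,hi in((.068,.076),(.1,.12),(.125,.155)):
    q=p[(p[:,2]>lo)&(p[:,2]<hi)]
    if len(q)>9:
        r=cv2.minAreaRect((q[:,:2]*1000).astype(np.float32)); print(lo,len(q),np.round(r[0],1),np.round(r[1],1),round(r[2],1),round(q[:,2].max(),4))
print("to clamp xy",tool(np.array([cx,cy,manip.get_obs()["position"][2]])-manip.get_obs()["position"]))
cv2.imwrite(f"pics/{sys.argv[3]}.png",s[0][:,:,::-1])
E
python3 clampview.py 0.600 -0.1005 c1
```

```text
clock: 10.38
position: [0.6156, -0.0366, 0.2266]
ee_rot: [-0.706, 0.016, -0.019, 0.708]
ft_force: [0.3, 0.5, -0.1]
grip_width: 0.995
t 10.38 p [ 0.6156 -0.0366  0.2266] x [ 0.999 -0.049  0.005] z [0.049 0.999 0.002] f [ 0.3  0.5 -0.1] g 0.995
0.068 468 [ 598.1 -104.4] [55.2 57.8] 40.2 0.076
0.1 404 [ 598.1 -100.8] [23.4 50.4] 87.3 0.12
0.125 851 [ 598.1 -101.1] [24.6 63.1] 86.8 0.1451
to clamp xy [-0.0624 -0.001  -0.3273]
```

The wrist gives the clamp at (0.599, -0.101), yaw -2.95°, with its top at 0.145 (expected about 0.142). Moving over it, descending and squeezing.

```bash
python3 -m pendant '{"offset":[[-0.03,0,-0.17],[-0.067,0,-0.327],[-0.067,0,-0.327],[-0.067,0.15,-0.327],[-0.067,0.3,-0.327],[-0.067,0.45,-0.327],[-0.067,0.55,-0.327],[-0.067,0.593,-0.327],[-0.067,0.593,-0.327],[-0.067,0.593,-0.327]],"turn":[[0,0,0],[0,0,0],[0,0,0],[0,0,0],[0,0,0],[0,0,0],[0,0,0],[0,0,0],[0,0,0],[0,0,0]]}' 100 50
python3 -m pendant '{"offset":[[0,0,0],[0,0,0],[0,0,0],[0,0,0],[0,0,0],[0,0,0],[0,0,0],[0,0,0],[0,0,0],[0,0,0]],"turn":[[0,0,0],[0,0,0],[0,0,0],[0,0,0],[0,0,0],[0,0,0],[0,0,0],[0,0,0],[0,0,0],[0,0,0]]}' 0 50
python3 - <<'E'
from h import *
st()
for n in("scene","wrist"):
    s=snap(n); im=s[0][:,:,::-1]
    cv2.imwrite(f"pics/sq_{n}.png",im)
a=cv2.imread("pics/sq_scene.png")[140:260,100:240]; b=cv2.imread("pics/sq_wrist.png")
cv2.imwrite("pics/sq.png",np.hstack([cv2.resize(a,(420,360),interpolation=cv2.INTER_CUBIC),cv2.resize(b,(380,360))]))
E
```

```text
clock: 11.68
position: [0.6003, -0.1001, 0.109]
ee_rot: [-0.706, 0.015, -0.019, 0.708]
ft_force: [0.1, 0.1, -0.7]
grip_width: 0.997
clock: 12.92
position: [0.6023, -0.1001, 0.1126]
ee_rot: [-0.707, 0.013, -0.021, 0.707]
ft_force: [-4.9, -1.0, 21.5]
grip_width: 0.225
t 12.93 p [ 0.6023 -0.1001  0.1126] x [ 0.999 -0.048  0.011] z [0.048 0.999 0.001] f [-4.9 -1.  21.5] g 0.225
```

View pics/sq.png

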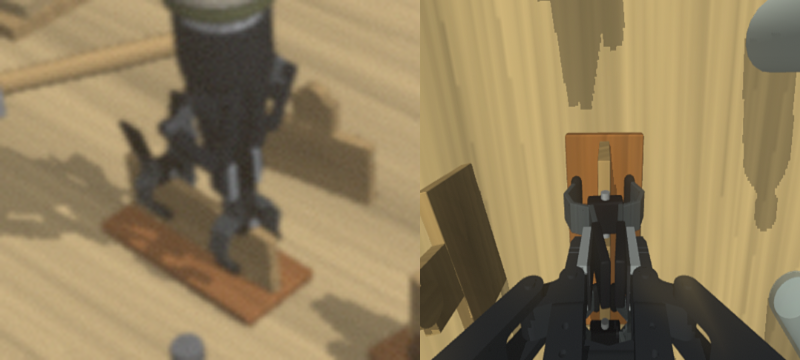

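The wrist view shows the handles squeezed between the fingers around (600,260), the jaws open, and the rail strip visible at (605,170). Lifting and carrying to the right spot.

```bash
python3 -m pendant '{"offset":[[0,-0.1,0],[0,-0.2,0],[0,-0.35,0],[0,-0.5,0],[-0.05,-0.5,0.2],[-0.1,-0.5,0.45],[-0.15,-0.5,0.7],[-0.197,-0.5,0.92],[-0.197,-0.5,0.982],[-0.197,-0.5,0.982],[-0.197,-0.5,0.982]],"turn":[[0,0,0],[0,0,0],[0,0,0],[0,0,0],[0,0.08,0],[0,0.16,0],[0,0.25,0],[0,0.25,0],[0,0.25,0],[0,0.25,0],[0,0.25,0]]}'
cat > cl.py <<'E'
from h import *
import sys
st(); zl=float(sys.argv[1])
X=np.array([.970,-.2425]);Y=np.array([.2425,.970]); O=np.array([.5885,.1657])
o=manip.get_obs(); print("tcp in jig",np.round([(o["position"][:2]-O)@X,(o["position"][:2]-O)@Y],4))
for n in("wrist","scene"):
    s=snap(n); P=cloud(s); p=P.reshape(-1,3); p=p[~np.isnan(p[:,0])]
    L=np.c_[(p[:,:2]-O)@X,(p[:,:2]-O)@Y,p[:,2]]
    L=L[(abs(L[:,0])<.06)&(abs(L[:,1])<.13)]
    e=L[(abs(L[:,2]-.085)<.006)&(L[:,0]>-.02)&(L[:,0]<.022)]
    if len(e)>20: print(n,"edge x 2/50/98",np.round(np.percentile(e[:,0],[2,50,98])*1000,1),"y",np.round(np.percentile(e[:,1],[1,99])*1000,1))
    h=L[L[:,2]>zl] if n=="scene" else L[(L[:,2]>zl)]
    cv2.imwrite(f"pics/{n}_{sys.argv[2]}.png",s[0][:,:,::-1])
a=cv2.imread(f"pics/scene_{sys.argv[2]}.png")[180:330,200:350]; b=cv2.imread(f"pics/wrist_{sys.argv[2]}.png")
cv2.imwrite(f"pics/{sys.argv[2]}.png",np.hstack([cv2.resize(a,(360,360),interpolation=cv2.INTER_CUBIC),cv2.resize(b,(440,360))]))
E
python3 cl.py 0.14 over1
```

```text
clock: 14.4
position: [0.5716, 0.096, 0.2124]
ee_rot: [-0.701, 0.083, -0.091, 0.702]
ft_force: [0.6, 0.1, -1.0]
grip_width: 0.218
t 14.4 p [0.5716 0.096  0.2124] x [ 0.97  -0.244  0.011] z [0.244 0.97  0.002] f [ 0.6  0.1 -1. ] g 0.218
tcp in jig [ 0.0005 -0.0717]
wrist edge x 2/50/98 [-9.8 -1.1 12.9] y [-93.9  63.4]
scene edge x 2/50/98 [-7.6  6.5 16.3] y [-106.3  110.6]
```

View pics/over1.png

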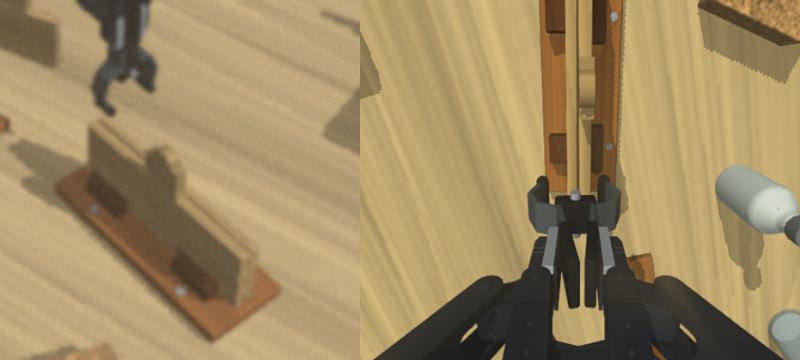

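The clamp's open jaws straddle the panel and crest line (jaw midpoint ≈575 px, edge pair ≈568–592 px). TCP is at jig x 0.5 and the edge middle at 1.5, so I'll shift +1 mm and descend.

```bash
python3 -m pendant '{"offset":[[0.005,0.05,0.005],[0.005,0.12,0.008],[0.005,0.2,0.008],[0.005,0.28,0.008],[0.005,0.34,0.008],[0.005,0.38,0.008],[0.005,0.4,0.008],[0.005,0.4,0.008]],"turn":[[0,0,0],[0,0,0],[0,0,0],[0,0,0],[0,0,0],[0,0,0],[0,0,0],[0,0,0]]}'
python3 -m pendant '{"offset":[[0,0.015,0],[0,0.03,0],[0,0.04,0],[0,0.04,0]],"turn":[[0,0,0],[0,0,0],[0,0,0],[0,0,0]]}'
python3 cl.py 0.14 down1
```

```text
clock: 15.5
position: [0.5739, 0.0975, 0.1323]
ee_rot: [-0.701, 0.083, -0.091, 0.702]
ft_force: [-0.5, 0.1, -1.0]
grip_width: 0.217
clock: 16.0
position: [0.5755, 0.0974, 0.1261]
ee_rot: [-0.701, 0.082, -0.092, 0.702]
ft_force: [-0.7, -1.9, 10.3]
grip_width: 0.217
t 16.0 p [0.5755 0.0974 0.1261] x [ 0.97  -0.245  0.014] z [0.245 0.97  0.003] f [-0.7 -1.9 10.3] g 0.217
tcp in jig [ 0.0039 -0.0694]
wrist edge x 2/50/98 [-9.7 -1.6 14.6] y [-103.4   48.5]
scene edge x 2/50/98 [-7.1  8.5 17.8] y [-106.7  110.5]
```

```bash
python3 -m pendant '{"offset":[[-0.012,0,0],[-0.012,0,0]],"turn":[[0,0,-0.015],[0,0,-0.015]]}'
python3 -m pendant '{"offset":[[0,0,0],[0,0,0],[0,0,0],[0,0,0],[0,0,0],[0,0,0],[0,0,0],[0,0,0]],"turn":[[0,0,0],[0,0,0],[0,0,0],[0,0,0],[0,0,0],[0,0,0],[0,0,0],[0,0,0]]}' 100
python3 cl.py 0.14 rel1
```

```text
clock: 16.35
position: [0.5728, 0.0983, 0.1262]
ee_rot: [-0.702, 0.078, -0.096, 0.702]
ft_force: [0.3, 1.1, 1.7]
grip_width: 0.222
clock: 17.35
position: [0.5729, 0.0983, 0.1262]
ee_rot: [-0.702, 0.078, -0.096, 0.702]
ft_force: [-0.2, -0.3, 0.3]
grip_width: 0.996
t 17.35 p [0.5729 0.0983 0.1262] x [ 0.969 -0.244  0.026] z [0.244 0.97  0.003] f [-0.2 -0.3  0.3] g 0.996
tcp in jig [ 0.0012 -0.0692]
wrist edge x 2/50/98 [-9.8 -1.8 11.2] y [-108.5   48.6]
scene edge x 2/50/98 [-7.3  6.3 14.8] y [-105.9  110.7]
```

View pics/rel1.png

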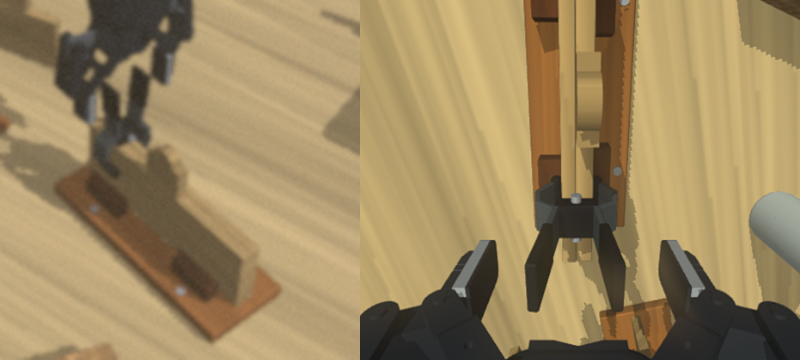

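Clamp 1 is seated and released. The crest's outer edge moved in to x≈11.2, so it's flush. Retreating to the second clamp and removing the small tool tilt on the way.

```bash
python3 -m pendant '{"offset":[[0,-0.1,0],[0.005,-0.3,0],[0.01,-0.52,0],[0.12,-0.52,-0.2],[0.24,-0.52,-0.45],[0.36,-0.52,-0.7],[0.469,-0.52,-0.92],[0.469,-0.52,-0.95],[0.469,-0.52,-0.95]],"turn":[[0,0,0.015],[0,0,0.033],[0,0,0.033],[0,-0.08,0.033],[0,-0.16,0.033],[0,-0.25,0.033],[0,-0.25,0.033],[0,-0.25,0.033],[0,-0.25,0.033]]}'
python3 clampview.py 0.595 -0.199 c2; python3 - <<'E'
from h import *
X=np.array([.970,-.2425]);Y=np.array([.2425,.970]); O=np.array([.5885,.1657])
s=snap("top");p=cloud(s).reshape(-1,3);p=p[~np.isnan(p[:,0])]
L=np.c_[(p[:,:2]-O)@X,(p[:,:2]-O)@Y,p[:,2]];L=L[(abs(L[:,0])<.06)&(L[:,1]<-.03)&(L[:,1]>-.13)&(L[:,2]>.1)&(L[:,2]<.18)]
r=cv2.minAreaRect((L[:,:2]*1000).astype(np.float32)); print("clamp1 in jig",np.round(r[0],1),np.round(r[1],1),r[2],"ztop",np.percentile(L[:,2],97))
E
```

```text
clock: 18.58
position: [0.6145, -0.1084, 0.2319]
ee_rot: [-0.706, 0.018, -0.018, 0.707]
ft_force: [-0.4, 0.9, 0.2]
grip_width: 1.001
t 18.57 p [ 0.6145 -0.1084  0.2319] x [ 0.999 -0.051  0.001] z [0.051 0.999 0.001] f [-0.4  0.9  0.2] g 1.001
0.068 521 [ 593.8 -199.2] [52.8 68.8] 31.8 0.076
0.1 367 [ 593.7 -199.8] [24.  50.9] 87.1 0.12
0.125 761 [ 593.4 -199.6] [24.5 62.4] 87.2 0.1451
to clamp xy [-0.0753 -0.0006 -0.4633]
clamp1 in jig [ -0.3 -69.7] [43.8 28.4] 7.124136447906494 ztop 0.16602666655538306
```

```bash
python3 -m pendant '{"offset":[[-0.04,0,-0.23],[-0.077,0,-0.43],[-0.077,0,-0.459],[-0.077,0.15,-0.459],[-0.077,0.3,-0.459],[-0.077,0.45,-0.459],[-0.077,0.55,-0.459],[-0.077,0.6,-0.459],[-0.077,0.6,-0.459],[-0.077,0.6,-0.459]],"turn":[[0,0,0],[0,0,0],[0,0,0],[0,0,0],[0,0,0],[0,0,0],[0,0,0],[0,0,0],[0,0,0],[0,0,0]]}' 100 50
python3 -m pendant '{"offset":[[0,0,0],[0,0,0],[0,0,0],[0,0,0],[0,0,0],[0,0,0],[0,0,0],[0,0,0],[0,0,0],[0,0,0]],"turn":[[0,0,0],[0,0,0],[0,0,0],[0,0,0],[0,0,0],[0,0,0],[0,0,0],[0,0,0],[0,0,0],[0,0,0]]}' 0 50
python3 - <<'E'
from h import *
X=np.array([.970,-.2425]);Y=np.array([.2425,.970]); O=np.array([.5885,.1657])
st(); o=manip.get_obs(); R=Rt.from_quat(o["ee_rot"]).as_matrix()
for n in("top","scene"):
    s=snap(n);p=cloud(s).reshape(-1,3);p=p[~np.isnan(p[:,0])]
    L=np.c_[(p[:,:2]-O)@X,(p[:,:2]-O)@Y,p[:,2]];L=L[(abs(L[:,0])<.06)&(L[:,1]<-.03)&(L[:,1]>-.13)&(L[:,2]>.1)&(L[:,2]<.2)]
    r=cv2.minAreaRect((L[:,:2]*1000).astype(np.float32)); print(n,"clamp1 in jig",len(L),np.round(r[0],1),np.round(r[1],1),r[2],"z",np.round(np.percentile(L[:,2],[3,50,90,97,100]),4))
E
```

```text
clock: 19.92
position: [0.5956, -0.1975, 0.1132]
ee_rot: [-0.707, 0.016, -0.018, 0.707]
ft_force: [0.4, -0.0, -0.9]
grip_width: 0.999
clock: 21.18
position: [0.5976, -0.1978, 0.1171]
ee_rot: [0.707, -0.014, 0.02, -0.706]
ft_force: [-5.3, 1.4, 24.0]
grip_width: 0.207
t 21.18 p [ 0.5976 -0.1978  0.1171] x [ 0.999 -0.048  0.007] z [ 0.048  0.999 -0.001] f [-5.3  1.4 24. ] g 0.207
top clamp1 in jig 167 [ -0.7 -68.8] [27.6 45.1] 87.13407897949219 z [0.1009 0.1116 0.1639 0.1654 0.1677]
scene clamp1 in jig 386 [  0.5 -68.4] [45.8 25.8] 0.07101737707853317 z [0.1009 0.1321 0.1596 0.1626 0.1645]
```

```bash
python3 -m pendant '{"offset":[[0,-0.1,0],[0,-0.2,0],[0,-0.4,0],[0,-0.65,0],[0,-0.85,0],[0,-0.85,0.2],[0,-0.85,0.45],[0,-0.85,0.7],[0,-0.85,0.95],[0,-0.85,0.95]],"turn":[[0,0,0],[0,0,0],[0,0,0],[0,0,0],[0,0,0],[0,0.08,0],[0,0.16,0],[0,0.25,0],[0,0.25,0],[0,0.25,0]]}'
python3 - <<'E'
from h import *
st(); print(tool(np.array([.6065,.2334,.285])-manip.get_obs()["position"]))
E
```

```text
clock: 22.52
position: [0.605, -0.002, 0.2883]
ee_rot: [-0.702, 0.08, -0.086, 0.703]
ft_force: [-0.1, -0.0, -0.6]
grip_width: 0.206
t 22.52 p [ 0.605  -0.002   0.2883] x [ 0.972 -0.234  0.008] z [0.234 0.972 0.002] f [-0.1 -0.  -0.6] g 0.206
[-0.2689  0.0169  1.1461]
```

```bash
python3 -m pendant '{"offset":[[-0.05,0,0.23],[-0.11,0,0.46],[-0.17,0,0.7],[-0.22,0,0.9],[-0.22,0,0.95],[-0.22,0,0.95]],"turn":[[0,0.013,0.01],[0,0.013,0.01],[0,0.013,0.01],[0,0.013,0.01],[0,0.013,0.01],[0,0.013,0.01]]}'
python3 - <<'E'
from h import *
st(); print(tool(np.array([.6067,.2334,.217])-manip.get_obs()["position"]))
E
```

```text
clock: 23.28
position: [0.607, 0.1927, 0.2886]
ee_rot: [-0.701, 0.087, -0.087, 0.703]
ft_force: [-0.2, -0.9, -0.5]
grip_width: 0.204
t 23.27 p [0.607  0.1927 0.2886] x [ 0.97  -0.244  0.   ] z [0.244 0.97  0.002] f [-0.2 -0.9 -0.5] g 0.204
[-0.0513  0.3585  0.1964]
```

```bash
python3 -m pendant '{"offset":[[-0.025,0,0.1],[-0.05,0,0.196],[-0.05,0.1,0.196],[-0.05,0.2,0.196],[-0.05,0.3,0.196],[-0.05,0.358,0.196],[-0.05,0.358,0.196],[-0.05,0.358,0.196]],"turn":[[0,0,0],[0,0,0],[0,0,0],[0,0,0],[0,0,0],[0,0,0],[0,0,0],[0,0,0]]}'
python3 cl.py 0.14 over2
```

```text
clock: 24.28
position: [0.6072, 0.2335, 0.2178]
ee_rot: [-0.701, 0.086, -0.087, 0.703]
ft_force: [-1.2, 0.2, -0.8]
grip_width: 0.207
t 24.27 p [0.6072 0.2335 0.2178] x [ 0.97  -0.244  0.001] z [0.244 0.97  0.003] f [-1.2  0.2 -0.8] g 0.207
tcp in jig [0.0017 0.0703]
wrist edge x 2/50/98 [-9.6  1.5 11.4] y [-109.3  109.3]
scene edge x 2/50/98 [-7.8  6.2 14.5] y [-105.8  110.5]
```

View pics/over2.png

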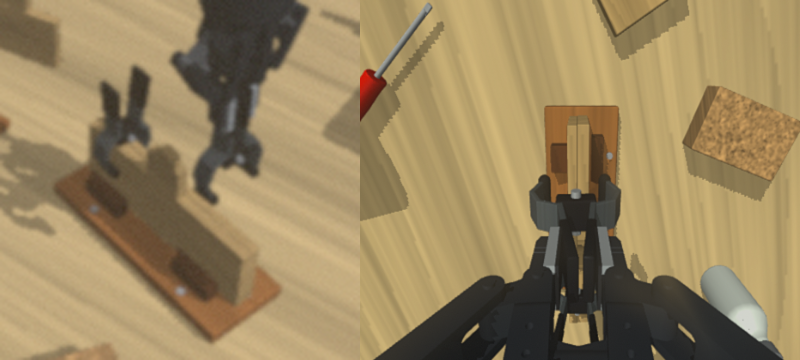

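Clamp 1 stands upright on the right shoulder. The boards look flush, and clamp 2's jaws (midpoint 575 px) straddle the edge pair (567–590 px). Descending.

```bash
python3 -m pendant '{"offset":[[-0.005,0.05,0],[-0.005,0.12,0],[-0.005,0.2,0],[-0.005,0.28,0],[-0.005,0.35,0],[-0.005,0.4,0],[-0.005,0.415,0],[-0.005,0.415,0]],"turn":[[0,0,0],[0,0,0],[0,0,0],[0,0,0],[0,0,0],[0,0,0],[0,0,0],[0,0,0]]}'
python3 -m pendant '{"offset":[[0,0.01,0],[-0.004,0.02,0],[-0.004,0.03,0],[-0.004,0.03,0]],"turn":[[0,0,0],[0,0,0],[0,0,0],[0,0,0]]}'
python3 cl.py 0.14 down2
```

```text
clock: 25.38
position: [0.6065, 0.2341, 0.1351]
ee_rot: [-0.701, 0.086, -0.088, 0.703]
ft_force: [0.2, 0.2, -0.9]
grip_width: 0.2
clock: 25.88
position: [0.6061, 0.2349, 0.1307]
ee_rot: [-0.7, 0.086, -0.088, 0.703]
ft_force: [-2.7, -1.8, 9.0]
grip_width: 0.202
t 25.88 p [0.6061 0.2349 0.1307] x [ 0.97  -0.244  0.003] z [0.244 0.97  0.004] f [-2.7 -1.8  9. ] g 0.202
tcp in jig [0.0003 0.0713]
wrist edge x 2/50/98 [-9.7 -0.7 11.4] y [-46.2 109.6]
scene edge x 2/50/98 [-8.3  6.9 14.4] y [-107.2  110. ]
```

Contact is at the expected height with 9 N. Releasing, then straight up and back.

```bash
python3 -m pendant '{"offset":[[0,0,0],[0,0,0],[0,0,0],[0,0,0],[0,0,0],[0,0,0],[0,0,0],[0,0,0]],"turn":[[0,0,0],[0,0,0],[0,0,0],[0,0,0],[0,0,0],[0,0,0],[0,0,0],[0,0,0]]}' 100
python3 -m pendant '{"offset":[[0,-0.1,0],[0,-0.25,0],[0,-0.45,0],[0,-0.65,0],[-0.2,-0.75,0],[-0.4,-0.75,0],[-0.6,-0.75,0],[-0.6,-0.75,0],[-0.6,-0.75,0]],"turn":[[0,0,0],[0,0,0],[0,0,0],[0,0,0],[0,0,0],[0,0,0],[0,0,0],[0,0,0],[0,0,0]]}'
python3 cl.py 0.14 end; python3 - <<'E'
from h import *
X=np.array([.970,-.2425]);Y=np.array([.2425,.970]); O=np.array([.5885,.1657])
s=snap("scene");p=cloud(s).reshape(-1,3);p=p[~np.isnan(p[:,0])]
L=np.c_[(p[:,:2]-O)@X,(p[:,:2]-O)@Y,p[:,2]];L=L[(abs(L[:,0])<.06)&(L[:,2]>.095)&(L[:,2]<.2)]
for k in(-1,1):
    q=L[(L[:,1]*k>.04)&(L[:,1]*k<.12)]
    if len(q)<10: continue
    for lo,hi in((.095,.12),(.145,.2)):
        r=q[(q[:,2]>lo)&(q[:,2]<hi)]
        print("clamp side",k,lo,len(r),"mean",np.round(r.mean(0)*1000,1),"zmax",np.round(np.percentile(r[:,2],97),4), "xr",np.round(np.percentile(r[:,0],[3,97])*1000,1))
P=cloud(s); z=P[...,2]; m=(P[...,0]>.4)&(P[...,0]<.5)&(P[...,1]>-.25)&(P[...,1]<-.05)&(z>.03)&(z<.13)
print("small",np.round(P[m].mean(0),3))
m=(P[...,0]>.7)&(P[...,0]<.82)&(abs(P[...,1])<.06)&(z>.03)&(z<.14); print("bottle",np.round(P[m].mean(0),3))
b=np.load("scene0.npz")["P"]; z=b[...,2]; m=(b[...,0]>.4)&(b[...,0]<.5)&(b[...,1]>-.25)&(b[...,1]<-.05)&(z>.03)&(z<.13); print("small0",np.round(b[m].mean(0),3))
m=(b[...,0]>.7)&(b[...,0]<.82)&(abs(b[...,1])<.06)&(z>.03)&(z<.14); print("bottle0",np.round(b[m].mean(0),3))
E
```

```text
clock: 26.98
position: [0.6061, 0.2348, 0.1307]
ee_rot: [-0.7, 0.086, -0.088, 0.703]
ft_force: [-1.0, -0.9, -0.3]
grip_width: 0.999
clock: 28.1
position: [0.4896, 0.2634, 0.2815]
ee_rot: [-0.7, 0.085, -0.089, 0.703]
ft_force: [0.1, -0.5, 0.2]
grip_width: 1.0
t 28.1 p [0.4896 0.2634 0.2815] x [ 0.97  -0.244  0.005] z [0.244 0.97  0.004] f [ 0.1 -0.5  0.2] g 1.0
tcp in jig [-0.1196  0.0708]
wrist edge x 2/50/98 [-10.4  -4.   10.5] y [-105.5  108.6]
scene edge x 2/50/98 [-7.3  6.9 14.5] y [-107.1  111.3]
clamp side -1 0.095 193 mean [  4.3 -66.3 104.5] zmax 0.1183 xr [-13.7  25.3]
clamp side -1 0.145 122 mean [  0.2 -67.4 155.4] zmax 0.1633 xr [-21.1  22.1]
clamp side 1 0.095 222 mean [  5.1  73.5 105. ] zmax 0.1186 xr [-13.9  27. ]
clamp side 1 0.145 159 mean [  1.9  71.7 156. ] zmax 0.1639 xr [-19.7  23.8]
small [ 0.464 -0.137  0.065]
bottle [0.774 0.013 0.08 ]
small0 [ 0.464 -0.137  0.065]
bottle0 [0.774 0.013 0.081]
```

View pics/end.png

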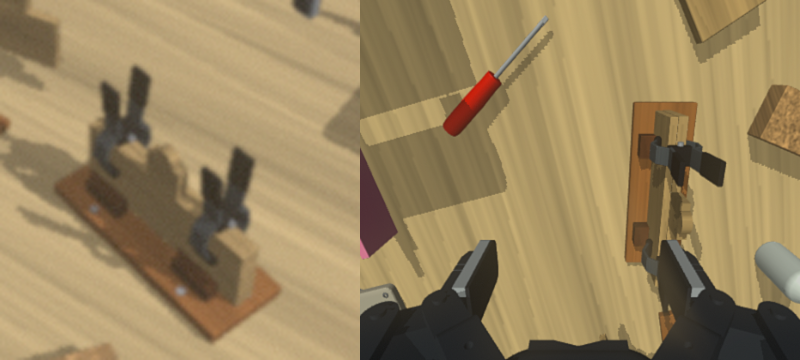

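```bash
python3 - <<'E'
from h import *
# small blue-grey pivot pin / underside check: jaw-pad lowest & handle top on rail vs jig (scene depth)
b=np.load("scene0.npz")["P"].reshape(-1,3); im0=np.load("scene0.npz")["im"].reshape(-1,3)
s=snap("scene"); p=cloud(s).reshape(-1,3); im=s[0].reshape(-1,3)
def rep(n,p,im,c,edge):
    m=(np.hypot(p[:,0]-c[0],p[:,1]-c[1])<.042)&(p[:,2]>.02)&(p[:,2]<.2)&(im.max(1)<95)&((im[:,0].astype(int)-im[:,2])<12)
    print(n,m.sum(),"dark z rel edge mm",np.round((np.percentile(p[m,2],[1,5,95,99])-edge)*1000,1))
for c in((.6,-.1005),(.5955,-.1988)): rep("rail",b,im0,c,.072)
for c in((.5725,.0976),(.6065,.2334)): rep("jig",p,im,c,.085)
E
```

```text
rail 90 dark z rel edge mm [-32.5 -22.8  25.1  29.4]
rail 71 dark z rel edge mm [-32.4 -18.7  25.8  28.4]
jig 72 dark z rel edge mm [-12.2  -4.1  29.3  37.7]
jig 128 dark z rel edge mm [-13.8  -7.5  33.   37.4]
```

```bash
python3 - <<'E'
from h import *
b=np.load("scene0.npz"); s=snap("scene"); m=manip.camera_model("scene"); K=np.array(m["intrinsics"]);R=np.array(m["R"]);t=np.array(m["t"])
def px(X): c=R@np.array(X)+t; c=K@c; return c[:2]/c[2]
o=[]
for im,c,e in((b["im"],(.598,-.1005),.072),(s[0],(.5725,.0976),.085),(s[0],(.6065,.2334),.085)):
    u,v=px((*c,e)).round().astype(int); k=cv2.resize(im[v-42:v+33,u-25:u+25,::-1],None,fx=5,fy=5,interpolation=cv2.INTER_CUBIC); k=k.copy()
    for h,col in((0,(0,255,0)),(.070,(0,0,255)),(-.041,(255,0,0))):
        q=(px((*c,e+h))-[u-25,v-42])*5; cv2.circle(k,tuple(q.astype(int)),3,col,-1)
    o.append(k)
cv2.imwrite("pics/cmp.png",np.hstack(o))
p=b["P"].reshape(-1,3)
for y in(-.1005,-.1988):
    q=p[(abs(p[:,1]-y)<.03)&(abs(p[:,0]-.598)<.05)&(p[:,2]>.1)&(p[:,2]<.2)]; print("rail top z rel edge",np.percentile(q[:,2],[90,97])-.072)
E
```

```text
rail top z rel edge [0.06740682 0.06835307]
rail top z rel edge [0.06714495 0.06943547]
```

View pics/cmp.png

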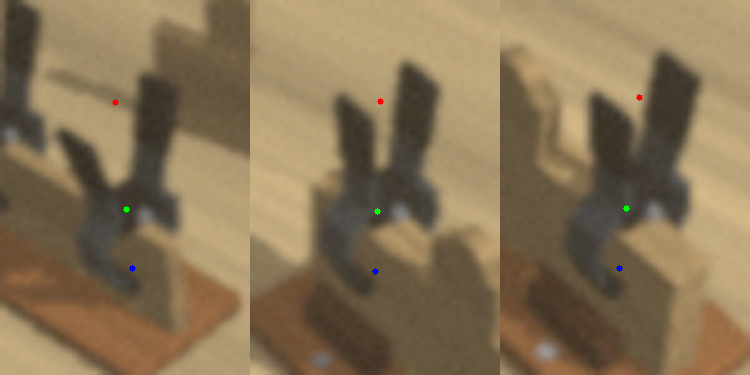

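Relative to the edge line (green), the pivot pins sit within about 3 px (≈2 mm) of where they sat on the rail. Both clamps are therefore fully down, and the jaw pads clear the lips. Handing in.

```bash
python3 -c "
from workcell import manip
print(manip.hand_in())"
```

```text
the job is handed in; nothing more can be done
None
```

I stood the long crest in the jig's channel and let go of it. I then moved both spring clamps from the rail onto the shoulders, one on each side of the tab, and handed in at about 28 s of the 67 s allowed.

My last checks showed:
- **Crest:** its outer face is about 11 mm from the panel face, so it is flush. Its ends are level with the panel to about 1–2 mm.
- **Clamps:** they stand upright about 67–70 mm right and 71–73 mm left of the jig's middle. The pivot pins sit within about 2 mm of fully down.
- **Small crest and bottle:** neither moved by more than about 1 mm.
- **Gripper:** it is clear of everything.

Some checks disagreed or could not be made:
- **Cameras:** the wrist and overhead cameras differed by 2–3 mm in x, so I used positions between them. The scene camera differs from the wrist view by a similar amount.
- **Handle tops:** they read about 79 mm above the edges, against about 69 mm on the rail. I expected some rise because the levers stand more upright, about 3 mm by my estimate, so several millimetres remain unexplained. The pin check limits any lift of the clamps to about 2–3 mm.
- **Height by colour:** a check that picked out the dark clamp parts was inconclusive because of the lighting.
- **Clamping force:** I could not measure it directly.

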